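# Set a hinge strap out over the bending block and hold it

### The job

Lift the steel hinge strap off the free-spinning welding turntable and lay it down gently, flat, on the bending block, round end pointing out over the block's far edge and its white bend line still at least 50 mm behind that edge, and let go of it. Then take it on the short square-ended side behind the line and slide it out flat along the block until the line lies right over the edge, square to it, and finish while still holding it there, flat and still, because the long end would tip it off if you let go. Leave the nut on the turntable and everything else on the bench where it is, and never drop the strap or let it tip.

Things in the scene. Friction and masses are not known exactly. Their poses are not given: they have to be found in the camera images.
- strap_mid (a point): Hinge strap: loose dark steel flat bar 240 mm long, 40 wide, 10 thick; one end round with two bolt holes, the other (tail) cut square. This point is the middle of its length and width, half-way through its thickness; x points along it to the round end, y across, z up. Centre of mass within 5 mm of here. It starts flat on the turntable, along a diameter, round end broadly away from the robot.
- strap_line (a point): Middle of the white soapstone bend line, a 4 mm wide line straight across the strap's top face, 90 mm from the square tail end and 150 mm from the round end (30 mm from strap_mid towards the tail). Same axes as strap_mid.
- strap: The same hinge strap as a body, about 0.75 kg: origin at the middle of its length and width on its underside, axes as strap_mid.
- block: Bending block: a fixed black steel block with a ground grey top and sharp edges, 240 mm long (x), 170 mm wide (y), 60 mm high, standing on the bench to one side of the turntable (left or right). Origin at the centre of its underside; x points outward to its far edge, away from the robot (turned by up to about 17 degrees either way). A welding magnet lies on a rear corner of its top.
- block_edge (a point): Middle of the block's far top edge (170 mm long), at the height of the block's top, 60 mm above the bench. x points outward from the block, y along the edge, z up. The strap's line has to end over this edge.
- turntable_top (a point): Centre of the top of the round aluminium face plate of a bench-top welding turntable: face plate 260 mm in diameter, top 80 mm above the bench. The base is fixed; the face plate spins freely about this vertical axis, almost without friction.
- faceplate (a joint): Rotation of the turntable's face plate (rad), counter-clockwise from above; free, no stops in reach.
- nut: Large steel hexagon nut, 36 mm across flats, 19 mm high, loose on the turntable's face plate about 90 mm to one side of the strap's middle. Origin at the centre of its underside. It must stay on the turntable.
- magnet: Arrow-shaped welding magnet, dull red, about 55 mm across and 16 mm thick, loose, lying on a rear corner of the block, its middle about 90 mm behind the block's centre and 55 mm off the centre line. Leave it.
- hammer: Hammer lying on the bench near the right side. Leave it.
- wrench: Open-ended wrench lying on the bench between the turntable and the block. Leave it.
- square: Engineer's square lying flat on the bench, straight ahead and farther out than the block: stock 100 mm by 20 mm by 14 mm, blade 130 mm. Leave it.
- offcut: Short plain bar offcut 90 by 40 by 10 mm, lying on the bench on the left. Not the strap. Leave it.
- clamp: G-clamp, 130 mm frame, lying flat on the bench on the left. Leave it.
- chalk: Flat steel soapstone holder, 110 by 16 by 8 mm, lying on the bench straight ahead, nearer the robot. Leave it.
Mind the look-alikes: they are no part of the job. There is more than one size of the strap; the job needs the larger.

How it is judged:
By the outcome, as a careful person would: the job done as asked, in the order asked, and still so for the second after the job is handed in, while the arm keeps its last pose, push and grip.
It also fails if it takes over 56 s, if anything falls off the work surface, if the arm or the gripper's body presses on something with over 40 N, if the wrist force passes 120 N, or if a joint passes its speed limit or range.

### The arm

A 6-joint arm with a two-finger parallel gripper is mounted at the origin on the work surface. World frame = base frame: x ahead of the robot, y to its left, z up, the work surface at z = 0. Lengths are in m, angles in rad, forces in N, time in s.
With the tool pointing down it reaches from about 0.25 to 0.775 m from the base axis. Payload 4 kg.
Tool frame: the origin (TCP) lies at the very end of the fingers, on their centre line; the grasp point (between the pads) lies 19 mm behind it; z points along the fingers, y is the direction in which the jaws open and shut (so a half turn about z gives the same grasp; the last joint's range is limited). The gripper opens to 94 mm and grips with 3 to 60 N. Pads are 16 mm wide; open, the fingers measure 119 mm over their backs; the gripper's body (75 mm by 177 mm) begins 78 mm behind the grasp point.
Start: joints at [-1.349, 0.087, 1.371, -0, 1.684, -0.103], TCP at [0.176, -0.521, 0.206] pointing down, gripper open.
Joint ranges: [-3.1, 3.1], [-0.76, 2.03], [0.27, 2.55], [-1.08, 4.22], [0.17, 2.65], [-2.57, 2.57]. Speed limits (rad/s): [2.79, 2.79, 3.14, 3.14, 3.14, 3.14].

### API

Orientations are given as [roll, pitch, yaw] about the fixed x, y, z axes, in that order (R = Rz(yaw) Ry(pitch) Rx(roll)).
In Python, from bench import robot, cams, models gives the robot as it stands.
- The arm moves only by the tool step_arm, never from a script. Its argument "series" is a list of rows, each a list of 5 numbers: the gripper command: -1 is shut, 1 is fully open, values between are in proportion, then the shift along the tool's x, y, z in mm, then the turn about the tool's z in degrees. A call has 1 to 20 rows; each row is the pose to reach, as a shift and turn from the pose commanded when the call began, along the tool's axes at that moment; what a row does not reach only later rows make up. A row lasts 1/8 s, in which the tool goes at most 62.5 mm and 10.7 degrees, less where a joint would pass 70% of its speed; a pose out of reach is approached as far as the arm can. A call with a gripper value outside its range is refused whole. The fingers move at their own pace and stop on an object; the grip force is fixed at half the most. Time passes only in rows, so rows that repeat a pose let the fingers close. It gives the time, the measured TCP pose, the force and the opening at its end, in the units of the state.
- robot.get_obs(): the state, without advancing time (a new reading comes with each control period).
- cams.snapshot(name): name is "scene" or "top" or "wrist"; returns a dict with "pixels" (384x512x3 uint8, red, green, blue), "fov_y" (degrees; the focal length in pixels is half the picture's height over the tangent of half this angle, whatever the lens; pixels are square), "cx", "cy" (the principal point, pixels), "R" (3x3) and "t" (3): a world point X has camera coordinates R X + t. Camera axes: x right, y down, z forward; pixel columns grow to the right and rows downward; lengths in m; the calibration is good to about 2 mm. A picture is of the moment at which its call begins. There is no depth.
- robot.close_job(): hands the job in, once; it reports no verdict.
Trained networks look in a picture, given as the dict that the camera call returned (one of the last four; its "shot" number tells which), for a name from the list of things; names that differ only in an ending like _2 or _b are one class to them, and where a whole thing is asked for, a point or a joint stands for the part that bears it (a point fixed in the world has none). Each returns a list of dicts, best first, with "p" (0 to 1); they miss things now and then, are a little off and sometimes report something else, mostly with a low value. They report only what shows in the picture. A call takes as long as a camera call. They do not tell look-alikes from the thing itself.
- models.find_in(picture, label): "position" ([x, y, z] in m, in world coordinates, good to about 4 mm: the middle of the surface that is visible of it).
- models.pinpoint(picture, label): "position" ([x, y, z] in m, in world coordinates, good to about 4 mm: a listed point, or the origin of a listed thing).
The state is a dict: "time": time; "joint_positions": joint angles; "qvel": joint speeds; "joint_torque": joint torques, N m; "tool_pos": TCP position; "ee_rot": TCP orientation; "wrist_force": force on the tool from outside, world axes, zero at the start; "wrist_torque": the same for the moment, N m; "width": finger opening in m.
Only numpy, scipy, OpenCV 4.12 (cv2) and the standard library are available. Lean on these libraries where they do the work, as an engineer would, in place of code of your own. Each camera call takes 0.05 s, during which the arm holds its last target. There are 200 camera calls.

## Working session

There is one attempt and no reset: what is moved stays moved. The work goes in short steps, Python scripts to look and compute and a tool call to move; the robot and the scene stay as the last step left them, time stands still between calls to the robot, and variables do not carry over. Pictures are saved under pics/ and viewed, about 8 in all and at most 12, crops included, and the job is handed in when it is done.

Besides the shell and the picture viewer there is one more tool, called after ">>>" as a command line: name --pt "numbers of a row" for each row, then --argument value for the rest. step_arm: Moves the arm, as the interface text tells. Its arguments: {"type":"object","properties":{"series":{"type":"array","items":{"type":"array","items":{"type":"number"}}}},"required":["series"]}

```bash
ls; mkdir -p pics
cat > h.py <<'E'
import numpy as np, cv2
from bench import robot, cams, models
def snap(n,f=None):
    s=cams.snapshot(n)
    if f: cv2.imwrite('pics/'+f,cv2.cvtColor(s['pixels'],cv2.COLOR_RGB2BGR))
    return s
def foc(s): return 192/np.tan(np.radians(s['fov_y'])/2)
def proj(s,X):
    c=s['R']@np.array(X)+s['t']; return np.array([s['cx'],s['cy']])+foc(s)*c[:2]/c[2]
def ray(s,uv,z):
    R=np.array(s['R']);o=-R.T@np.array(s['t'])
    d=R.T@np.array([(uv[0]-s['cx'])/foc(s),(uv[1]-s['cy'])/foc(s),1]); return o+d*(z-o[2])/d[2]
E
python3 - <<'E'
from h import *
np.set_printoptions(precision=3,suppress=True)
o=robot.get_obs(); print({k:np.round(v,3) for k,v in o.items()})
S=[snap('scene','s0.png'),snap('top','t0.png')]
for s in S:
  print(s.get('shot'),s['fov_y'],-np.array(s['R']).T@s['t'])
  for n in ['strap_mid','strap_line','block_edge','turntable_top','nut','magnet','block']:
    print(n,[(np.round(d['position'],3),round(d['p'],2),proj(s,d['position']).round()) for d in models.pinpoint(s,n)[:3]])
a=[cv2.imread('pics/'+f) for f in('s0.png','t0.png')]
E
```

```text
pics
{'time': np.float64(0.0), 'joint_positions': array([-1.349,  0.088,  1.372, -0.   ,  1.684, -0.103]), 'qvel': array([ 0.001, -0.   , -0.001,  0.001,  0.001, -0.001]), 'joint_torque': array([  0.   , -34.018, -30.242,   0.072,   0.033,  -0.   ]), 'tool_pos': array([ 0.175, -0.521,  0.204]), 'ee_rot': array([-3.14 , -0.   ,  0.325]), 'wrist_force': array([0.319, 0.76 , 0.302]), 'wrist_torque': array([-0.017,  0.002,  0.056]), 'width': np.float64(0.094)}
1 52.86209349589346 [ 1.09  -0.841  0.768]
strap_mid [(array([0.498, 0.21 , 0.085]), 0.6, array([288., 174.])), (array([0.238, 0.254, 0.003]), 0.59, array([237., 169.]))]
strap_line [(array([0.464, 0.216, 0.093]), 0.82, array([281., 168.])), (array([0.246, 0.229, 0.005]), 0.61, array([236., 172.]))]
block_edge [(array([ 0.576, -0.235,  0.057]), 0.91, array([228., 258.])), (array([ 0.545, -0.006, -0.   ]), 0.26, array([265., 228.]))]
turntable_top [(array([0.499, 0.203, 0.077]), 0.91, array([287., 177.]))]
nut [(array([0.499, 0.212, 0.085]), 0.71, array([288., 173.])), (array([0.552, 0.284, 0.078]), 0.45, array([311., 171.]))]
magne
[... 329 characters left out ...]
0.224, 0.092]), 0.81, array([180., 203.])), (array([0.249, 0.236, 0.01 ]), 0.73, array([179., 278.])), (array([ 0.547, -0.012,  0.   ]), 0.29, array([262., 179.]))]
block_edge [(array([ 0.578, -0.229,  0.058]), 0.79, array([336., 166.])), (array([ 0.378, -0.147,  0.062]), 0.62, array([310., 234.]))]
turntable_top [(array([0.5  , 0.202, 0.079]), 0.72, array([188., 191.])), (array([ 0.376, -0.147,  0.062]), 0.2, array([310., 234.]))]
nut [(array([0.548, 0.279, 0.082]), 0.66, array([162., 174.]))]
magnet [(array([ 0.535, -0.463,  0.   ]), 0.63, array([409., 183.])), (array([ 0.379, -0.148,  0.06 ]), 0.52, array([310., 234.]))]
block [(array([ 0.454, -0.211,  0.001]), 0.62, array([328., 209.]))]
```

```bash
python3 -c "
import cv2
a=cv2.imread('pics/t0.png')[110:310,110:450];cv2.imwrite('pics/t0c.png',cv2.resize(a,None,fx=2.35,fy=2.35,interpolation=2))"
```

```text
(no output)
```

View pics/t0c.png

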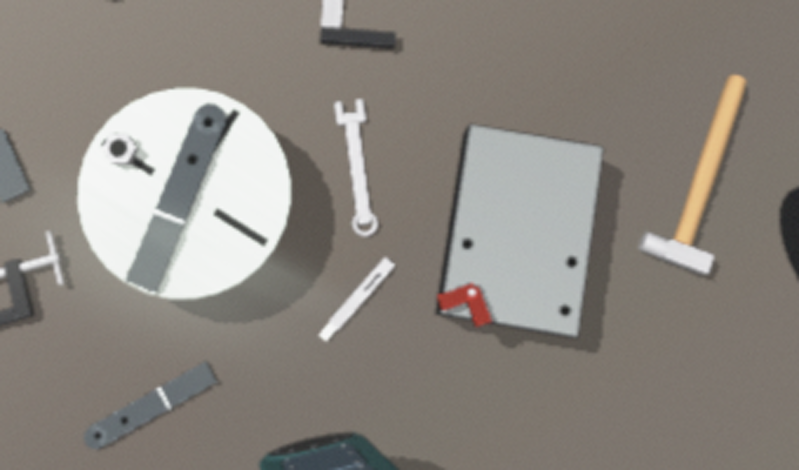

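View pics/s0.png

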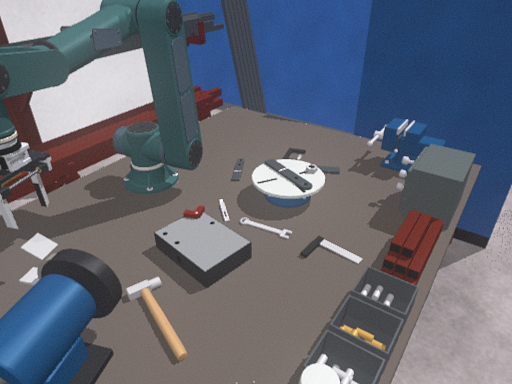

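Run:
```python
from h import *
np.set_printoptions(precision=4,suppress=True)
T=snap('top');S=snap('scene')
c=lambda x,y:(110+x/2.35,110+y/2.35)
P={n:ray(T,c(*p),z) for n,p,z in [('round',(213,104),.09),('tailL',(127,278),.09),('tailR',(160,291),.09),('line',(170,216),.09),('eL',(470,127),.06),('eR',(602,148),.06),('rR',(578,334),.06)]}
for n in P: print(n,P[n])
d=P['round']-(P['tailL']+P['tailR'])/2; print('len',np.linalg.norm(d),'yaw',np.degrees(np.arctan2(d[1],d[0])), 'mid',P['round']-d/2)
e=P['eL']-P['eR']; print('edge',np.linalg.norm(e),'yaw',np.degrees(np.arctan2(-e[0],e[1])),(P['eL']+P['eR'])/2)
f=P['eR']-P['rR'];print('side',np.linalg.norm(f),np.degrees(np.arctan2(f[1],f[0])))
# two-view triangulation of network pixels
def tri(n,k=0):
    A=[];b=[]
    for s in (T,S):
        p=models.pinpoint(s,n)[0]['position'];R=np.array(s['R']);o=-R.T@s['t'];v=np.array(p)-o;v/=np.linalg.norm(v);M=np.eye(3)-np.outer(v,v);A.append(M);b.append(M@o)
    return np.linalg.lstsq(np.vstack(A),np.hstack(b),rcond=None)[0]
for n in ['strap_mid','strap_line','block_edge','turntable_top']: print(n,tri(n))
```

```text
round [0.6058 0.167  0.09  ]
tailL [0.3932 0.2667 0.09  ]
tailR [0.3777 0.2269 0.09  ]
line [0.4678 0.2169 0.09  ]
eL [ 0.5827 -0.1519  0.06  ]
eR [ 0.5558 -0.3161  0.06  ]
rR [ 0.3261 -0.2778  0.06  ]
len 0.23432326527420103 yaw -19.90460987172106 mid [0.4956 0.2069 0.09  ]
edge 0.1664443001700215 yaw -9.316844896579118 [ 0.5692 -0.234   0.06  ]
side 0.2328637294024769 -9.483967099061712
strap_mid [ 0.3245  0.3063 -0.0159]
strap_line [0.3273 0.2793 0.019 ]
block_edge [ 0.5767 -0.231   0.0517]Traceback (most recent call last):
  File "<stdin>", line 16, in <module>
  File "<stdin>", line 14, in tri
IndexError: list index out of range
```

>>> step_arm --pt "1 10 -10 -30 2" --pt "1 40 -44 -60 5" --pt "1 80 -88 -60 9" --pt "1 125 -137 -60 14" --pt "1 170 -187 -60 18" --pt "1 215 -236 -60 22" --pt "1 260 -286 -60 26" --pt "1 305 -335 -60 30" --pt "1 350 -385 -60 34" --pt "1 395 -434 -60 38" --pt "1 440 -484 -60 38.6" --pt "1 480 -528 -60 38.6" --pt "1 510 -561 -60 38.6" --pt "1 527 -580 -60 38.6" --pt "1 536 -589 -60 38.6" --pt "1 536 -589 -60 38.6"

```text
time: 3.3
tool_pos: [0.4955, 0.2079, 0.2651]
ee_rot: [3.14, 0.0, -0.348]
wrist_force: [1.2, -0.8, 0.4]
width: 0.0941
```

```bash
cat > look.py <<'E'
from h import *
import sys
np.set_printoptions(precision=4,suppress=True)
w=snap('wrist',sys.argv[1]); o=robot.get_obs(); print(o['time'],o['tool_pos'],np.degrees(o['ee_rot']),o['width'],o['wrist_force'])
for n in sys.argv[2:]:
    print(n,[(np.array(d['position']),round(d['p'],2),proj(w,d['position']).round()) for d in models.pinpoint(w,n)[:2]])
E
python3 look.py w1.png strap_mid strap_line turntable_top
```

```text
3.35 [0.4954 0.2072 0.2655] [179.9466  -0.0005 -20.0224] 0.09404922968057096 [-0.8783 -0.3309 -0.5785]
strap_mid [(array([0.2368, 0.2546, 0.0065]), 0.94, array([282., 331.])), (array([0.4988, 0.2112, 0.0865]), 0.57, array([249., 175.]))]
strap_line []
turntable_top []
```

View pics/w1.png

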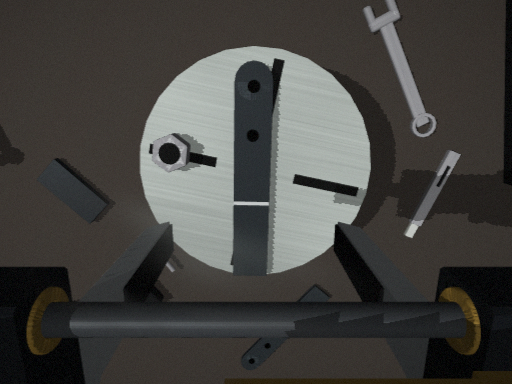

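Run:
```python
from h import *
np.set_printoptions(precision=4,suppress=True)
w=snap('wrist');T=snap('top');g=w['pixels'].mean(2)
print(-np.array(w['R']).T@w['t'])
L=[]
for r in (100,120,150,170,220,240,255):
    x=g[r,225:290];d=np.diff(x); a=225+d.argmin()+.5; b=225+d.argmax()+.5
    print(r,a,b,x[::3].astype(int)); 
for n,p in [('round',(254,61)),('tail',(251,275)),('line',(251,203.5)),('nut',(170,153))]:
    X=ray(w,p,.09);print(n,X,proj(T,X))
# two-view height of line mid & round tip: top pixel of line, wrist pixel
def tri(a,b):
    A=[];c=[]
    for s,uv in (a,b):
        R=np.array(s['R']);o=-R.T@s['t'];v=R.T@np.array([(uv[0]-s['cx'])/foc(s),(uv[1]-s['cy'])/foc(s),1]);v/=np.linalg.norm(v);M=np.eye(3)-np.outer(v,v);A.append(M);c.append(M@o)
    return np.linalg.lstsq(np.vstack(A),np.hstack(c),rcond=None)[0]
print(tri((w,(251,203.5)),(T,(110+170/2.35,110+216/2.35))),tri((w,(254,61)),(T,(110+213/2.35,110+104/2.35))))
```

```text
[0.5641 0.182  0.4447]
100 233.5 274.5 [178 174 172  49  49  46  48  51  50  46  48  49  49  48  47  49  10 113
 173 171 172 174]
120 232.5 278.5 [169 172 174  47  48  46  50  50  45  48  50  46  49  49  49  60 116 115
 178 175 171 166]
150 232.5 269.5 [178 177 177  46  49  49  49  48  49  51  45  51  49  49  47  80 111 113
 170 173 169 173]
170 232.5 275.5 [173 179 178  47  50  46  49  49  46  48  48  48  47  45  47 107 107 170
 166 168 172 169]
220 232.5 267.5 [169 168 163  49  48  51  48  47  47  46  43  41  45  45  71 109 134 171
 174 172 172 170]
240 232.5 272.5 [153 162 162  59  61  60  58  54  54  52  54  50  49  48  77 108 168 169
 176 171 171 166]
255 231.5 271.5 [157 157 127  60  61  61  57  59  58  60  56  61  60  57 107 110 160 159
 164 162 165 166]
round [0.6079 0.165  0.09  ] [201.3425 153.5272]
tail [0.3854 0.25   0.09  ] [169.9241 231.0966]
line [0.4685 0.2195 0.09  ] [181.4218 201.6623]
nut [0.5518 0.2821 0.09  ] [160.206  172.7765]
[0.4679 0.2186 0.087 ] [0.6063 0.1659 0.0932]
```

>>> step_arm --pt "0.36 1 -1 40 0.9" --pt "0.36 1 -1 80 0.9" --pt "0.36 1 -1 120 0.9" --pt "0.36 1 -1 145 0.9" --pt "0.36 1 -1 160 0.9" --pt "0.36 1 -1 170 0.9" --pt "0.36 1 -1 177 0.9" --pt "0.36 1 -1 182 0.9" --pt "0.36 1 -1 182 0.9" --pt "0.36 1 -1 182 0.9"

```text
time: 4.85
tool_pos: [0.4972, 0.2087, 0.084]
ee_rot: [-3.141, -0.001, -0.365]
wrist_force: [1.0, -1.2, 0.3]
width: 0.0639
```

```bash
python3 look.py w2.png
```

```text
4.9 [0.4972 0.2087 0.084 ] [-179.9685   -0.0502  -20.8887] 0.0637885039234826 [-0.1998  0.2262 -1.2114]
```

View pics/w2.png

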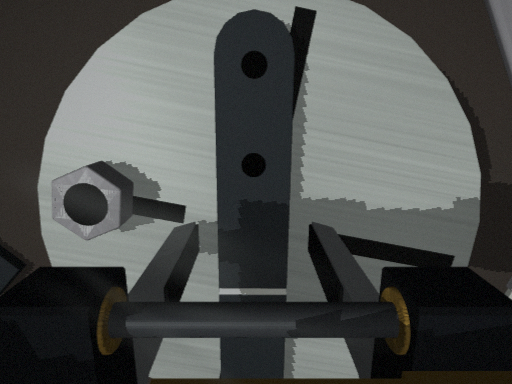

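>>> step_arm --pt "0.36 0 0 1.5 0" --pt "0.1 0 0 1.5 0" --pt "-0.05 0 0 1.5 0" --pt "-1 0 0 1.5 0" --pt "-1 0 0 1.5 0" --pt "-1 0 0 1.5 0" --pt "-1 0 0 1.5 0"

```text
time: 5.78
tool_pos: [0.4969, 0.2087, 0.082]
ee_rot: [-3.141, -0.0, -0.365]
wrist_force: [0.4, 1.6, -0.8]
width: 0.0396
```

Gripped at 39.6 mm. Lift gently and check that it hangs flat.

>>> step_arm --pt "-1 0 0 -1 0" --pt "-1 0 0 -4 0" --pt "-1 0 0 -10 0" --pt "-1 0 0 -20 0" --pt "-1 0 0 -35 0" --pt "-1 0 0 -55 0" --pt "-1 0 0 -75 0" --pt "-1 0 0 -90 0" --pt "-1 0 0 -100 0" --pt "-1 0 0 -100 0"

```text
time: 7.02
tool_pos: [0.4973, 0.2087, 0.183]
ee_rot: [-3.141, -0.002, -0.365]
wrist_force: [0.6, 1.3, -6.1]
width: 0.0395
```

```bash
python3 look.py w3.png
python3 - <<'E'
from h import *
s=snap('scene','s3.png');t=snap('top','t3.png')
a=cv2.imread('pics/s3.png')[60:290,150:400]; b=cv2.imread('pics/t3.png')[110:340,110:360];w=cv2.imread('pics/w3.png')
cv2.imwrite('pics/m3.png',np.vstack([np.hstack([cv2.resize(w,(400,300)),cv2.resize(a,(326,300))])]))
E
```

```text
7.075 [0.4968 0.2086 0.1819] [179.9946  -0.0038 -20.8894] 0.039587049901667025 [-0.2838 -0.4864 -6.4521]
```

View pics/m3.png

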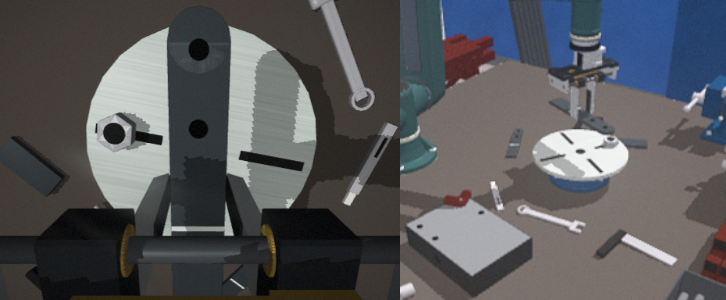

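>>> step_arm --pt "-1 2 4 0 -0.2" --pt "-1 8 16 0 -0.6" --pt "-1 19 39 0 -1.2" --pt "-1 33 67 0 -2" --pt "-1 49 98 0 -3" --pt "-1 64 129 0 -4" --pt "-1 80 161 0 -5" --pt "-1 96 192 0 -6" --pt "-1 111 223 0 -7" --pt "-1 127 255 0 -8" --pt "-1 142 286 0 -9" --pt "-1 158 318 0 -9.8" --pt "-1 172 345 0 -10.4" --pt "-1 183 368 0 -11" --pt "-1 191 384 0 -11.3" --pt "-1 194 390 0 -11.5" --pt "-1 195 392 0 -11.5" --pt "-1 195 392 0 -11.5" --pt "-1 195 392 0 -11.5"

```text
time: 9.55
tool_pos: [0.5393, -0.2264, 0.1821]
ee_rot: [-3.141, -0.0, -0.163]
wrist_force: [-0.2, -0.1, -6.4]
width: 0.0396
```

```bash
python3 look.py w4.png block_edge strap_line strap_mid block
```

```text
9.6 [ 0.5393 -0.2264  0.1821] [-179.9954   -0.0089   -9.3302] 0.03976070216295054 [ 0.6824 -0.9104 -5.7757]
block_edge []
strap_line [(array([ 0.5094, -0.2237,  0.1892]), 0.66, array([257., 291.]))]
strap_mid [(array([ 0.5417, -0.2264,  0.1842]), 0.61, array([253., 236.]))]
block []
```

View pics/w4.png

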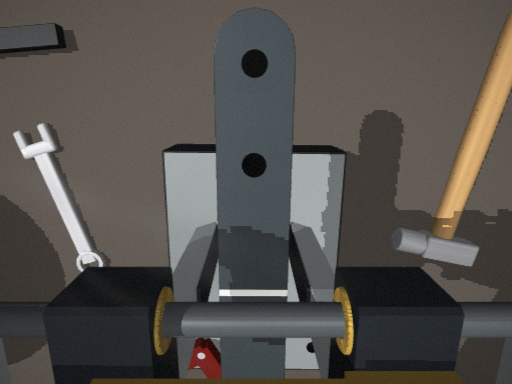

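```bash
cat > edge.py <<'E'
from h import *
import sys
np.set_printoptions(precision=4,suppress=True)
def edge(w,c0,r0,r1,cols,z=.06):
    g=cv2.GaussianBlur(w['pixels'],(3,3),0).mean(2);P=[]
    for c in cols:
        d=np.diff(g[r0:r1,c]);r=r0+d.argmax()+.5;P.append((c,r))
    P=np.array(P);k=np.polyfit(P[:,0],P[:,1],1);res=P[:,1]-np.polyval(k,P[:,0])
    P=P[abs(res)<1.5];k=np.polyfit(P[:,0],P[:,1],1)
    return k,len(P),P[:,1].min(),P[:,1].max()
E
python3 - <<'E'
from edge import *
w=snap('wrist');T=snap('top')
cols=list(range(170,212,3))+list(range(300,340,3))
k,n,a,b=edge(w,0,140,165,cols);print(k,n,a,b)
g=w['pixels'].mean(2)
lf=[150+np.diff(g[r,150:200]).argmax()+.5 for r in(165,185,205)]; rt=[325+np.diff(g[r,325:370]).argmin()+.5 for r in(165,185,205)]
print(lf,rt)
A=ray(w,(lf[0],np.polyval(k,lf[0])),.06);B=ray(w,(rt[0],np.polyval(k,rt[0])),.06)
e=A-B;print(A,B,'len',np.linalg.norm(e),'mid',(A+B)/2,'yaw',np.degrees(np.arctan2(-e[0],e[1])))
print('in top',proj(T,A),proj(T,B))
L=[ray(w,(lf[i],r),.06) for i,r in enumerate((165,205))] if 0 else [ray(w,(lf[0],165),.06),ray(w,(lf[2],205),.06)];v=L[0]-L[1];print('side yaw',np.degrees(np.arctan2(v[1],v[0])))
x=g[285:300,252];print(x.astype(int)); print('line at z', [ray(w,(253,293),z) for z in(.190,.188)], 'strap cols', [ (np.diff(g[r,205:235]).argmin()+205,np.diff(g[r,275:310]).argmax()+275) for r in(60,165,200)])
cv2.imwrite('pics/t4.png',T['pixels'])
E
```

```text
[  0.0074 151.1078] 28 152.5 153.5
[np.float64(163.5), np.float64(164.5), np.float64(165.5)] [np.float64(343.5), np.float64(341.5), np.float64(327.5)]
[ 0.5868 -0.1513  0.06  ] [ 0.5589 -0.3137  0.06  ] len 0.16479507432403542 mid [ 0.5728 -0.2325  0.06  ] yaw -9.763529786080252
in top [309.7772 162.6725] [365.3069 171.9361]
side yaw -10.400515579594398
[ 55  56  54  54 117 197 199 200 201 202 203  78  51  52  52]
line at z [array([ 0.5092, -0.2216,  0.19  ]), array([ 0.508 , -0.2214,  0.188 ])] strap cols [(np.int64(222), np.int64(295)), (np.int64(215), np.int64(291)), (np.int64(216), np.int64(290))]
```

Run:
```python
from h import *
w=cv2.imread('pics/w4.png').mean(2).astype(int)
print(w[185,155:172],w[210,155:172],w[185,334:352]);print(w[138:160,185],w[138:160,320])
s=snap('wrist');X=np.array
d=X([np.cos(np.radians(-9.6)),np.sin(np.radians(-9.6)),0]);n=X([-d[1],d[0],0]);E=X([.5728,-.2325,.06])
print(proj(s,E+.085*n),proj(s,E+.0825*n),proj(s,E+.085*n+X([0,0,-.06])),proj(s,E+.0025*d+.0825*n), proj(s,E-.085*n), proj(s,E+.085*n-.05*d),foc(s))
t=cv2.imread('pics/t0.png').mean(2).astype(int)
a=proj(s:=snap('top'),E-.085*n-.03*d);print(a,t[int(round(a[1])),int(a[0])-8:int(a[0])+9])
a=proj(s,E+.03*n);print(a,t[int(a[1])-8:int(a[1])+9,int(round(a[0]))],proj(s,E+.03*n-X([0,0,.06])))
```

```text
[ 93  94  92  95  92  93  94  93  85  58  91 147 167 166 168 169 165] [ 95  95  96  96  96  99  92  97  93 100  86  68 116 161 160 164 162] [114 112 113 114 112 116 116 114  93  36  43  60  62  59  60  61  60  59]
[ 95  94  94  92  93  73  25  17  20  22  19  17  20  46  76 165 167 169
 169 168 167 169] [ 94  89  94  95  93  92  93  42  19  17  22  20  19  21  35  46 161 171
 171 166 169 169]
[160.45479983 152.63559359] [163.18795051 152.64743939] [175.44199009 145.53829689] [163.0128042  149.91130151] [346.16296397 153.44047453] [163.92009735 205.06891241] 328.7280734485629
[364.88381074 181.97078984] [182 181 180 180 180 181 180 179 161 120  87  82  85  85  86  85  87]
[327.37984232 165.65221294] [117 116 119 118 119 117 117 115 108 157 178 180 182 182 181 181 181] [323.76030237 169.44727522]
```

>>> step_arm --pt "-1 0 0 8 0.2" --pt "-1 0 0 24 0.3" --pt "-1 0 0 44 0.3" --pt "-1 0 0 64 0.3" --pt "-1 0 0 82 0.3" --pt "-1 0 0 97 0.3" --pt "-1 0 0 108 0.3" --pt "-1 0 0 114 0.3" --pt "-1 0 0 116 0.3" --pt "-1 0 0 117 0.3" --pt "-1 0 0 117 0.3"

```text
time: 11.38
tool_pos: [0.5396, -0.2274, 0.0656]
ee_rot: [3.141, -0.001, -0.169]
wrist_force: [0.6, 0.6, -5.8]
width: 0.0392
```

>>> step_arm --pt "-1 0 0 0.5 0" --pt "-1 0 0 1 0" --pt "-1 0 0 1.5 0" --pt "-1 0 0 2 0" --pt "-1 0 0 2 0" --pt "-1 0 0 2 0"

```text
time: 12.12
tool_pos: [0.5392, -0.2272, 0.063]
ee_rot: [3.142, -0.0, -0.169]
wrist_force: [0.5, -0.4, -6.4]
width: 0.0394
```

>>> step_arm --pt "-1 0 0 0.4 0" --pt "-1 0 0 0.8 0" --pt "-1 0 0 1 0" --pt "-1 0 0 1 0"

```text
time: 12.62
tool_pos: [0.5392, -0.2272, 0.062]
ee_rot: [3.141, -0.0, -0.169]
wrist_force: [0.7, 0.2, -6.6]
width: 0.0399
```

>>> step_arm --pt "-1 0 0 0.3 0" --pt "-1 0 0 0.6 0" --pt "-1 0 0 0.6 0"

```text
time: 13.0
tool_pos: [0.5392, -0.2272, 0.062]
ee_rot: [3.141, -0.0, -0.169]
wrist_force: [-0.8, 0.7, -1.0]
width: 0.0396
```

>>> step_arm --pt "-1 0 0 0.3 0" --pt "-1 0 0 0.6 0" --pt "-1 0 0 0.6 0"

```text
time: 13.38
tool_pos: [0.5393, -0.2272, 0.062]
ee_rot: [3.141, -0.001, -0.169]
wrist_force: [-4.9, 3.1, 5.5]
width: 0.04
```

>>> step_arm --pt "-1 0 0 -0.5 0" --pt "-1 0 0 -0.5 0" --pt "-0.1 0 0 -0.5 0" --pt "0.0 0 0 -0.5 0" --pt "0.15 0 0 -0.5 0" --pt "0.3 0 0 -0.5 0" --pt "0.3 0 0 -0.5 0"

```text
time: 14.25
tool_pos: [0.5393, -0.2273, 0.0612]
ee_rot: [3.141, -0.0, -0.169]
wrist_force: [-0.3, 0.1, -0.1]
width: 0.0609
```

```bash
python3 look.py w5.png strap_line strap_mid
python3 - <<'E'
from h import *
w=cv2.imread('pics/w5.png'); g=w.mean(2).astype(int)
print(g[280:300,253]); 
s=snap('scene','s5.png');a=cv2.imread('pics/s5.png')[130:300,120:320]
cv2.imwrite('pics/m5.png',np.hstack([cv2.resize(w,(400,300)),cv2.resize(a,(353,300),interpolation=2)]))
E
```

```text
14.3 [ 0.5393 -0.2272  0.0612] [179.9927  -0.0103  -9.6899] 0.061066874319821225 [-0.9678 -0.3531 -0.9655]
strap_line [(array([ 0.5044, -0.2228,  0.0692]), 0.84, array([256., 300.])), (array([ 0.5412, -0.2263,  0.0628]), 0.33, array([251., 237.]))]
strap_mid [(array([ 0.5413, -0.2274,  0.0677]), 0.73, array([253., 240.]))]
[ 57  58  58  56  54  56  54  57  57  54 114 189 196 196 193 197 196  79
  50  53]
```

View pics/m5.png

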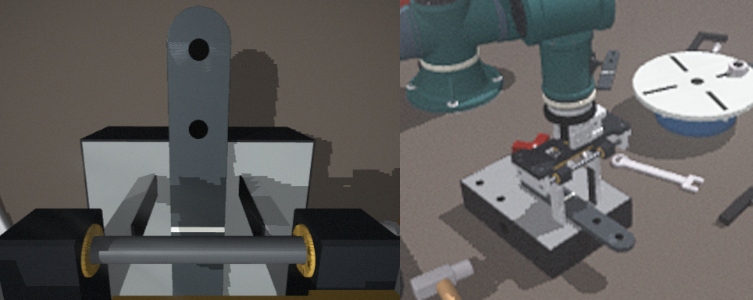

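>>> step_arm --pt "0.3 0 0 -5 0" --pt "0.3 0 0 -20 0" --pt "0.3 -5 0 -35 0" --pt "0.3 -25 0 -40 0" --pt "0.3 -50 0 -40 0" --pt "0.3 -72 0 -40 0" --pt "0.3 -84 0 -40 0" --pt "0.3 -84 0 -40 0" --pt "0.3 -84 0 -40 0"

```text
time: 15.58
tool_pos: [0.4571, -0.2133, 0.1017]
ee_rot: [3.141, -0.001, -0.169]
wrist_force: [-0.4, -0.1, -0.5]
width: 0.0611
```

```bash
python3 look.py w6.png strap_line strap_mid
```

```text
15.625 [ 0.4571 -0.2132  0.1015] [179.9867  -0.0404  -9.6774] 0.06114855474520212 [ 0.128  -0.1626  0.0401]
strap_line [(array([ 0.507 , -0.2257,  0.0707]), 0.74, array([260., 145.])), (array([ 0.5414, -0.2255,  0.0662]), 0.23, array([250.,  89.]))]
strap_mid [(array([ 0.5411, -0.2284,  0.065 ]), 0.77, array([255.,  89.]))]
```

View pics/w6.png

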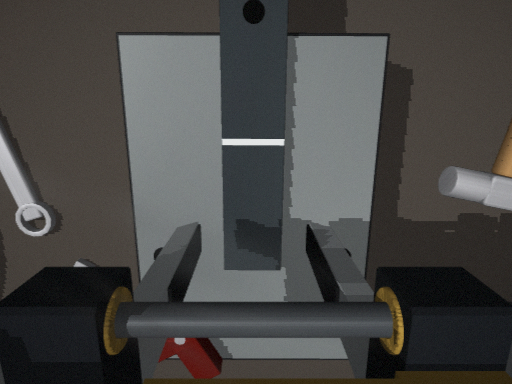

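```bash
cat > meas.py <<'E'
from h import *
np.set_printoptions(precision=4,suppress=True)
def rows(g,cols,r0,r1,up):
    P=[]
    for c in cols:
        d=np.diff(g[r0:r1,c]);P.append((c,r0+(d.argmax() if up else d.argmin())+.5))
    P=np.array(P);k=np.polyfit(P[:,0],P[:,1],1);m=abs(P[:,1]-np.polyval(k,P[:,0]))<1.2
    return np.polyfit(P[m,0],P[m,1],1),m.mean()
def yaw(e): return np.degrees(np.arctan2(-e[0],e[1]))
def run(er,lr,ecols,lcols,inset=.0025):
    w=snap('wrist');g=w['pixels'].mean(2).astype(float)
    ke,f1=rows(g,ecols,*er,True);ka,f2=rows(g,lcols,*lr,True);kb,f3=rows(g,lcols,*lr,False);kl=(ka+kb)/2
    p=lambda k,c,z:ray(w,(c,np.polyval(k,c)),z)
    e1,e2=p(ke,ecols[0],.06),p(ke,ecols[-1],.06);l1,l2=p(kl,lcols[0],.07),p(kl,lcols[-1],.07)
    ye,yl=yaw(e1-e2),yaw(l1-l2);d=np.array([np.cos(np.radians(ye)),np.sin(np.radians(ye)),0])
    lm=(l1+l2)/2;gap=(e1-lm)@d+inset
    print('fit',f1,f2,f3,'edge row',np.polyval(ke,253),'line row',np.polyval(kl,253),'yaw edge',ye,'line',yl,'linemid',lm,'gap to true edge mm',gap*1000)
    return w,g
E
python3 - <<'E'
from meas import *
w,g=run((26,45),(134,150),list(range(130,212,4))+list(range(300,380,4)),range(226,282,3))
print(g[26:45,170].astype(int),g[80,116:136].astype(int),g[80,375:395].astype(int))
lf=[ray(w,(c,80),.06) for c in (123,125,386,383)];print(np.linalg.norm(lf[0]-lf[2]),np.linalg.norm(lf[1]-lf[3]))
sl=[];
for r in (100,120,200,250):
    a=205+np.diff(g[r,205:240]).argmin()+.5;b=270+np.diff(g[r,270:300]).argmax()+.5;print(r,a,b,ray(w,((a+b)/2,r),.07),ray(w,(a,r),.07))
E
```

```text
fit 1.0 1.0 1.0 edge row 34.845928549545775 line row 141.3947368421053 yaw edge -9.86944299156461 line -10.01543552416149 linemid [ 0.5095 -0.2217  0.07  ] gap to true edge mm 66.47085516693019
[ 63  67  63  66  65  48  33  47  69 128 137 138 135 132 137 135 133 133
 135] [ 67  69  65  60  47  57 102 142 142 138 137 143 141 141 139 139 138 138
 138 139] [126 125 123 126 118 125 124 122 105  45  29  33  40  43  43  39  43  44
  43  41]
0.1667874546579731 0.16361646906276148
100 220.5 295.5 [ 0.5338 -0.229   0.07  ] [ 0.5377 -0.2063  0.07  ]
120 221.5 294.5 [ 0.522 -0.227  0.07 ] [ 0.5258 -0.2046  0.07  ]
200 222.5 291.5 [ 0.471  -0.2179  0.07  ] [ 0.4749 -0.1953  0.07  ]
250 223.5 281.5 [ 0.4362 -0.2089  0.07  ] [ 0.4396 -0.1892  0.07  ]
```

>>> step_arm --pt "0.3 0 -0.5 12 0.2" --pt "0.3 0 -0.5 24 0.2" --pt "0.3 0 -0.5 34 0.2" --pt "0.3 0 -0.5 38 0.2" --pt "0.3 0 -0.5 40 0.2" --pt "0.3 0 -0.5 40 0.2" --pt "0.1 0 -0.5 40 0.2" --pt "-0.05 0 -0.5 40 0.2" --pt "-1 0 -0.5 40 0.2" --pt "-1 0 -0.5 40 0.2" --pt "-1 0 -0.5 40 0.2" --pt "-1 0 -0.5 40 0.2"

```text
time: 17.27
tool_pos: [0.4566, -0.2127, 0.0615]
ee_rot: [3.141, -0.0, -0.173]
wrist_force: [-0.5, 0.8, 2.0]
width: 0.0394
```

```bash
python3 look.py w7.png
python3 - <<'E'
import cv2
g=cv2.imread('pics/w7.png').mean(2).astype(int);print(g[60:220:2,180],g[60:220:2,253])
E
```

```text
17.325 [ 0.4566 -0.2126  0.0615] [179.9846  -0.0248  -9.8898] 0.03939691101067646 [0.2405 1.3786 1.4653]
[134 137 138 138 134 137 133 136 136 133 137 136 135 135 135 137 136 138
 134 135 135 134 138 135 133 135 134 134 136 138 132 134 132 135 136 135
 134 135 132 132 133 131 134 137 131 135 133 132 132 132 131 130 132 132
 132 132 133 130 130 131 131 130 130 131 132 131 132 129 132 128 133 128
 130 130 128 128 128 127 128 131] [ 55  54  57  59  53  55  56  57  55  57  58  55  53  53  58  60  57  56
  60  56  59  55  54  57  54  58  55  64  60  55  56  56  56  54  55  55
  56  56  55  57  58  58 113 229 231 230 159  60  55  59  57  54  59  56
  55  53  54  56  55  56  57  59  56  54  57  58  57  57  57  58  58  59
  57  59  59  56  58  59  57  57]
```

>>> step_arm --pt "-1 1 0 0.2 0" --pt "-1 4 0 0.3 0" --pt "-1 9 0 0.3 0" --pt "-1 15 0 0.3 0" --pt "-1 21 0 0.3 0" --pt "-1 27 0 0.3 0" --pt "-1 33 0 0.3 0" --pt "-1 39 0 0.3 0" --pt "-1 45 0 0.3 0" --pt "-1 51 0 0.3 0" --pt "-1 56 0 0.3 0" --pt "-1 60 0 0.3 0" --pt "-1 62 0 0.3 0" --pt "-1 62 0 0.3 0" --pt "-1 62 0 0.3 0"

```text
time: 19.2
tool_pos: [0.5159, -0.2231, 0.0615]
ee_rot: [3.141, 0.004, -0.173]
wrist_force: [-5.7, 1.0, 6.8]
width: 0.0396
```

```bash
python3 look.py w8.png strap_line block_edge
python3 - <<'E'
from h import *
w=cv2.imread('pics/w8.png')
s=snap('scene','s8.png');a=cv2.imread('pics/s8.png')[150:300,130:300]
cv2.imwrite('pics/m8.png',np.hstack([cv2.resize(w[80:280,100:400],(450,300),interpolation=2),cv2.resize(a,(340,300),interpolation=2)]))
E
```

```text
19.25 [ 0.5158 -0.2231  0.0615] [179.9789   0.2277  -9.8953] 0.03926169587984124 [-5.9467  1.417   7.0558]
strap_line [(array([ 0.5671, -0.2347,  0.0702]), 0.59, array([259., 150.]))]
block_edge []
```

View pics/m8.png

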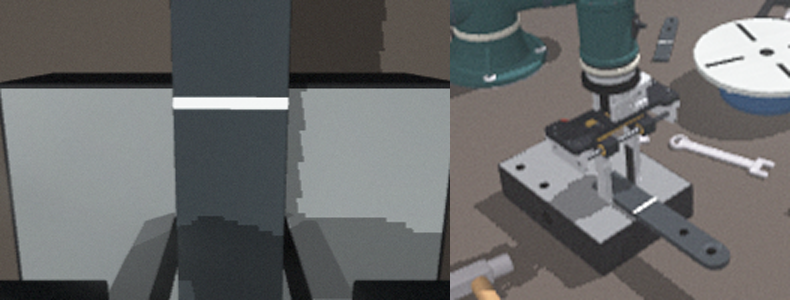

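Run:
```python
from meas import *
w,g=run((128,145),(141,158),list(range(120,205,4))+list(range(305,380,4)),range(220,288,3))
print(g[120:145,180].astype(int))
```

```text
fit 1.0 1.0 1.0 edge row 138.5 line row 148.49999999999994 yaw edge -9.869762195813768 line -9.870827021683608 linemid [ 0.5686 -0.2319  0.07  ] gap to true edge mm 6.700532280051512
[ 85  81  85  86  87  80  81  85  53  21  20  10  17  16  15  29  35  46
  52 150 157 157 156 156 159]
```

>>> step_arm --pt "-1 2 0 0 0" --pt "-1 4 0 0 0" --pt "-1 5.5 0 0 0" --pt "-1 6.5 0 0 0" --pt "-1 6.5 0 0 0" --pt "-1 6.5 0 0 0" --pt "-1 6.5 0 0 0"

```text
time: 20.32
tool_pos: [0.522, -0.2242, 0.0615]
ee_rot: [3.141, 0.004, -0.173]
wrist_force: [-5.5, 0.9, 7.7]
width: 0.0398
```

```bash
python3 look.py w9.png strap_line
python3 - <<'E'
from meas import *
w,g=run((116,136),(136,153),list(range(120,200,4))+list(range(310,380,4)),range(220,288,3)) if 0 else (snap('wrist'),0)
g=w['pixels'].mean(2).astype(int);print(g[110:160,180]);print(g[120:165,253])
E
```

```text
20.375 [ 0.522  -0.2242  0.0615] [179.9823   0.2572  -9.8949] 0.03941559698820601 [-6.4189  0.135   6.4806]
strap_line [(array([ 0.5727, -0.2347,  0.0688]), 0.86, array([257., 151.]))]
[ 85  85  84  86  86  86  86  87  88  87  84  87  87  88  87  88  87  86
  85  84  87  84  86  85  88  86  85  39  19  16  19  12  19  12  15  18
  16  34  45  51  98 156 158 158 156 158 157 158 160 157]
[ 70  74  74  70  70  72  71  70  67  72  70  70  72  74  70  74  70  69
  72  74  71  70  73  72 118 244 247 246 247 247 246 247 229 100  73  70
  72  73  72  70  71  70  68  72  70]
```

Run:
```python
from meas import *
w,g=run((144,156),(141,158),list(range(125,205,4))+list(range(310,380,4)),range(222,288,3))
# rim outer boundary: face starts above row ~146.5
ro=ray(w,(180,146.7),.06);ri=ray(w,(180,150.2),.06);print('rim mm',1000*np.linalg.norm(ro-ri))
s=snap('scene','s9.png');t=snap('top','t9.png')
w=cv2.cvtColor(w['pixels'],cv2.COLOR_RGB2BGR)
a=cv2.imread('pics/s9.png')[130:300,120:370];b=cv2.imread('pics/t9.png')[100:310,110:430]
cv2.imwrite('pics/m9.png',np.vstack([np.hstack([cv2.resize(w[80:280,100:400],(400,267),interpolation=2),cv2.resize(a,(393,267),interpolation=2)]),cv2.resize(b,(793,333))[:, :]]))
```

```text
fit 1.0 1.0 1.0 edge row 150.44886581579107 line row 148.49999999999994 yaw edge -9.892446316456507 line -9.872131639922006 linemid [ 0.5747 -0.2332  0.07  ] gap to true edge mm 0.22386640643727368
rim mm 1.9097474954880957
```

View pics/m9.png

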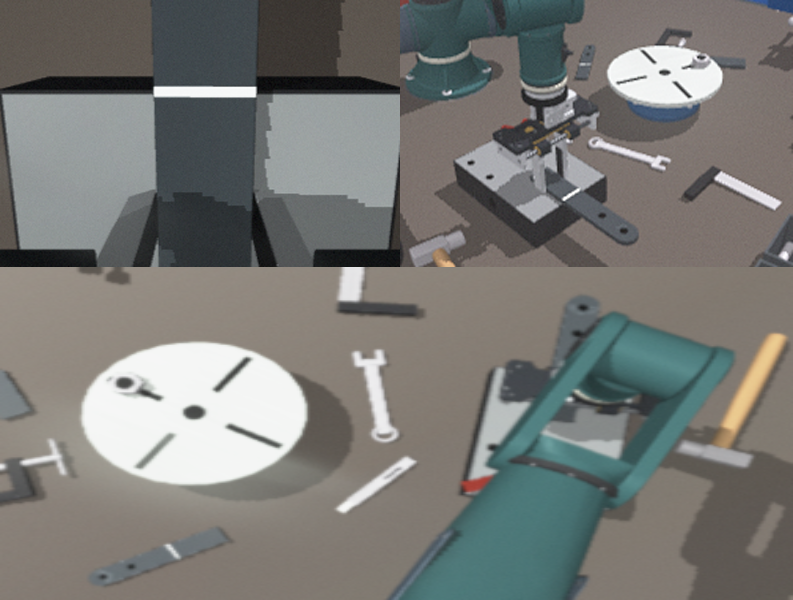

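Run:
```python
from h import *
o=robot.get_obs();print(o['time'],o['tool_pos'],o['width'],o['qvel'].round(4));print(robot.close_job())
```

```text
20.625 [ 0.52200993 -0.22418112  0.06154724] 0.04000232593689276 [ 0.0006 -0.     -0.0001 -0.0006  0.0008 -0.0004]
the job is handed in; nothing more can be done
None
```

The job is done and handed in at 20.6 s. I lifted the strap off the turntable and laid it flat on the bending block with its line about 66 mm behind the far edge, then let go. I then gripped it about 53 mm behind the line and slid it out, and finished still holding it there.

- **Position:** in the last wrist picture the line's middle is within about 0.5 mm of the far edge. That figure allows for a dark rim of 1.9–2.5 mm between the grey top and the true edge. The rim's width was my own measurement, and its two readings did not quite agree.
- **Squareness:** the line and the edge agree to about 0.02°.
- **Hold:** the arm was still, the grip measured 40 mm, and the tool was tilted about 0.26°. The arm presses down with about 7 N, and about 6 N of sliding friction remains; both are far below the limits.
- **Other things:** in the last pictures the nut is still on the turntable. The wrench, square and look-alike strap are where they were, and so are the hammer and magnet as far as the arm lets them be seen. I did not measure any of them again.
- **Height check:** one early two-view measurement failed because the network mixed in the smaller strap. I replaced it with my own pixel measurement, which put the strap's top at 87–93 mm against an expected 90 mm. The block's height I checked only by touch and the networks' readings: the strap landed with the fingertips at 62 mm, as expected for a 60 mm block.

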